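# Pop the small hatch and reset the breaker

### The job

The engraver's breaker has tripped: with a fingertip press the free edge of the small hatch on the control box once, so that its push latch lets go, and let the hatch spring fully open by itself. See that it stays open, then push the breaker button inside fully home. Do not press the hatch shut again, do not open the wide hatch on the other box, and leave everything else on the bench where it is; nothing is to be gripped or lifted.

Things in the scene. Friction and masses are not known exactly. Their poses are not given: they have to be found in the camera images.
- control_box: Grey box 150 (x) x 110 (y) x 65 mm high, fixed at either of two places, turned up to 20 deg. The SMALL hatch is at its -x end, a black knob and dome lamp on the rest of its top. Origin: centre of underside, on the work surface; z up. The hatch hinges on the box's +y side, hinge line along x, free edge on the -y side. Open, it leans back past upright and a spring keeps it open.
- hatch (a joint): Small hatch angle (rad): 0 shut, negative pressed in (hard stop -0.078, 5 mm at the press point), 2.1 open stop. The latch lets go about 3 mm in; press to the stop to be sure. It takes 3 to 5 N at the press point. When the finger withdraws the hatch follows it up (2 N at most) and springs open in about 2 s. Once popped, pressing it again does not latch it.
- hatch_press (a point): Press point on the small hatch's top face: middle of its length, 12 mm in from the free edge, between two fine ridges; moves with the hatch; shut, 77 mm above the work surface. The hatch is a pale metal plate 64 (along the hinge) x 74 x 6 mm with its underside 6 mm above the box's top; a 14 mm steel tongue hangs under its free edge. Axes, when shut: the box's.
- hatch_hinge (a point): Point on the small hatch's hinge axis, middle of its length: in the box's frame x -35, y +40, z 71 mm, 64 mm from the press point. The opening hatch sweeps a circle of 76 mm radius about it, up and over towards the box's +y.
- breaker_top (a point): Centre of the top of the breaker button: white, round, upright, 22 mm dia, hidden under the small hatch until that opens. In the box's frame x -35, y +10 mm; top 66 mm above the work surface when fully tripped, 59 mm when home. The recess around it: x 50 mm, y 48 mm (from -14 to +34), rim at 65 mm, floor at 50 mm.
- breaker (a joint): How far the breaker button is pushed down (m): starts tripped at 0 to 0.0015, fully home at 0.007 (hard stop). It moves straight down against about 3 N of friction, has no spring and stays where it is left.
- catch (a joint): Sideways travel of the hidden catch of the small hatch's push latch (m): 0 it holds the hatch, above about 0.0025 it has let go (0.005 to 0.008 after a full press). It stays where pushed. Cannot be reached by hand.
- telltale (a joint): Hidden slip ring on the small hatch's hinge pin (rad): carried along as the hatch opens and left at the widest angle the hatch has had; about 0 at the start.
- storage_box: Second grey box of the same size (150 x 110 x 65 mm), fixed, with the WIDE hatch (130 mm along the hinge x 74 mm) that covers almost all its top; not to be opened. Origin: centre of its underside; z up. Stands at the other of the two places, its nearest edge at least 90 mm from the control box.
- wide_hatch (a joint): Angle of the wide hatch (rad): 0 latched shut, opens to 2.1; it has the same push latch.
- tin: Bystander: small round aluminium tin, 44 dia x 45 high mm; stands loose on the bench. Origin: centre of its underside.
- spout_bottle: Bystander: plastic bottle with a thin spout, 52 dia x 135 high mm; stands loose on the bench. Origin: centre of its underside.
- tub: Bystander: white paint tub with a lid, 86 dia x 84 high mm; stands loose on the bench. Origin: centre of its underside.
- tape: Bystander: roll of tape lying flat, 90 dia x 24 high mm; stands loose on the bench. Origin: centre of its underside.
- cutter: Bystander: hand glass cutter lying flat, 125 long, 14 high mm; stands loose on the bench. Origin: on its underside, near its middle.
- offcut: Bystander: loose piece of glass lying flat, 110 x 65 x 6 mm; stands loose on the bench. Origin: on its underside, near its middle.
- brush_cup: Bystander: ceramic cup with brushes, 68 dia, 150 high with the brushes mm; stands loose on the bench. Origin: centre of its underside.
There are look-alikes about, which are no part of the job. What is shaped like the control_box but blue or red is not meant.

How it is judged:
On the way, in this order (a step that is already met when the one before it is completed fails the run):
1. the hatch has been pressed in and its latch has let go (value of joint catch above 0.0022 m and value of joint hatch below 0.3 rad).
2. the hatch has sprung open and stays open, with the breaker still tripped (value of joint hatch above 1.8 rad and value of joint breaker below 0.004 m), for 0.3 s.
3. the breaker button has been pushed home with the hatch open (value of joint breaker above 0.0055 m and value of joint hatch above 1.8 rad), for 0.2 s.
At the end, for the whole second after the job is handed in: The small hatch stands open at rest (over 1.8 rad), the breaker button is home to within 1.5 mm (joint over 0.0055 m), the wide hatch is shut, and each loose thing is within 30 mm of where it was (all of step 3 and value of joint hatch below 2.2 rad and value of joint wide_hatch below 0.1 rad and velocity of joint hatch below 0.2 rad/s and not (velocity of joint hatch below -0.2 rad/s) and distance of each of tin, spout_bottle, tub, tape, cutter, offcut, brush_cup from where it was at the start of the episode below 0.03 m); the robot touches nothing.
It fails at once if the small hatch is pushed shut again after it has popped (value of joint telltale above 0.9 rad and value of joint hatch below 0.45 rad).
It fails at once if the wide hatch opens (value of joint wide_hatch above 0.15 rad).
It fails at once if a loose thing on the bench is lifted, carried or knocked away (over 30 mm) (distance of any of tin, spout_bottle, tub, tape, cutter, offcut, brush_cup from where it was at the start of the episode above 0.03 m).
It also fails if it takes over 42 s, if anything falls off the work surface, if the arm or the gripper's body presses on something with over 40 N, if the wrist force passes 120 N, or if a joint passes its speed limit or range.

### The arm

A 6-joint arm with a two-finger parallel gripper is mounted at the origin on the work surface. World frame = base frame: x ahead of the robot, y to its left, z up, the work surface at z = 0. Lengths are in m, angles in rad, forces in N, time in s.
With the tool pointing down it reaches from about 0.275 to 0.725 m from the base axis. Payload 15.9 kg.
Tool frame: the origin (TCP) lies midway between the tips of the shut fingers; the grasp point (between the pads) lies 19 mm behind it; z points along the fingers, y is the direction in which the jaws open and shut (so a half turn about z gives the same grasp; the last joint's range is limited). The gripper opens to 85 mm and grips with 20 to 120 N. Pads are 22 mm wide; open, the fingers measure 114 mm over their backs; the gripper's body (76 mm by 85 mm) begins 54 mm behind the grasp point. The pads swing forward as they close: fully open they stand 13 mm farther back than shut.
Start: joints at [-1.17, 0.213, -0.034, 1.323, 0, 1.571], TCP at [0.195, -0.46, 0.231] pointing down, gripper open.
Joint ranges: [-2.98, 2.98], [-0.74, 1.72], [-1.14, 1.35], [-2.1, 2.04], [-1.57, 1.44], [-3.14, 3.14]. Speed limits (rad/s): [1.89, 1.89, 2.39, 2.57, 3.14, 3.14].

### API

Orientations are given as a unit quaternion [w, x, y, z].
In Python, from workcell import ctrl gives the robot as it stands. The module is installed in compiled form; this text tells all that it offers.
- The arm moves only by the tool servo_tool, never from a script. Its argument "steps" is a list of rows, each an object of numbers: "rx", "ry", "rz": the turn, a rotation vector about the tool's x, y, z in degrees; "tx", "ty", "tz": the shift along the tool's x, y, z in mm; "grip": the closure in counts, from 0 (fully open) to 255 (shut). In form: [{"rx": .., "ry": .., "rz": .., "tx": .., "ty": .., "tz": .., "grip": ..}, ...]. A call has 1 to 5 rows; each row shifts and turns the commanded pose from where the row before left it, along the tool's axes as they then stand; what a row does not reach is not made up. A row lasts 1/10 s, in which the tool goes at most 50 mm and 8.59 degrees, less where a joint would pass 70% of its speed; a pose out of reach is approached as far as the arm can. A call with a gripper value outside its range is refused whole. The fingers move at their own pace and stop on an object; "force" is the grip in N (left out, the last holds). Time passes only in rows, so rows that do not move let the fingers close. It gives the time, the measured TCP pose, the force and the opening at its end, in the units of the state.
- ctrl.observe(): the state, without advancing time (a new reading comes with each control period).
- ctrl.read_camera(name): name is "scene" or "side" or "wrist"; returns the picture (480x640x3 uint8, red, green, blue); there is no depth.
- ctrl.get_calibration(name): a dict with "fx", "fy", "cx", "cy" (pixels), "D" ([k1, k2, p1, p2, k3] as OpenCV has them; the pictures are not rectified), "extrinsics" (4x4, takes a point from camera to world coordinates); the wrist camera has in their place "tool_from_camera" (4x4, takes a point from camera to tool coordinates, whose origin is the TCP and whose axes are the flange's). Camera axes: x right, y down, z forward; pixel columns grow to the right and rows downward; lengths in m; the calibration is good to about 2 mm. A picture is of the moment at which its call begins: read the wrist's pose just before it. get_calibration takes no time and is no camera call.
- ctrl.sign_off(): hands the job in, once; it reports no verdict.
The state is a dict: "clock": time; "qpos": joint angles; "dq": joint speeds; "joint_torque": joint torques, N m; "eef_pos": TCP position; "tcp_rot": TCP orientation; "contact_force": force on the tool from outside, world axes, zero at the start; "wrist_torque": the same for the moment, N m; "opening": opening from 0.0 (shut) to 1.0 (fully open).
Only numpy, scipy, OpenCV 4.12 (cv2) and the standard library are available. Lean on these libraries where they do the work, as an engineer would, in place of code of your own. Each camera call takes 0.05 s, during which the arm holds its last target.

## Working session

There is one attempt and no reset: what is moved stays moved. The work goes in short steps, Python scripts to look and compute and a tool call to move; the robot and the scene stay as the last step left them, time stands still between calls to the robot, and variables do not carry over. Pictures are saved under pics/ and viewed, and the job is handed in when it is done.

Besides the shell and the picture viewer there is one more tool, called after "Request:" in YAML: its name, and indented under it one key for each argument. servo_tool: Moves the arm, as the interface text tells. Its arguments: {"type":"object","properties":{"steps":{"type":"array","items":{"type":"object","properties":{"rx":{"type":"number"},"ry":{"type":"number"},"rz":{"type":"number"},"tx":{"type":"number"},"ty":{"type":"number"},"tz":{"type":"number"},"grip":{"type":"number"}}}},"force":{"type":"number"}},"required":["steps"]}

```bash
mkdir -p pics
python3 - <<'E'
from workcell import ctrl
import cv2
s=ctrl.observe();print(s)
for n in ["scene","side","wrist"]:
    im=ctrl.read_camera(n);cv2.imwrite(f"pics/{n}0.png",im[:,:,::-1]);print(n,ctrl.get_calibration(n))
E
```

```text
{'clock': 0.0, 'qpos': array([-1.16999944e+00,  2.13360984e-01, -3.50798677e-02,  1.32351153e+00,
        3.10250146e-05,  1.57080804e+00]), 'dq': array([-0.00031154, -0.00133901, -0.00079083,  0.00037499, -0.00093688,
       -0.00125008]), 'joint_torque': array([-5.74946782e-03, -6.86139178e+01,  4.87132287e+01,  1.71367556e-02,
       -3.65170708e-04, -1.64176828e-05]), 'eef_pos': array([ 0.19494584, -0.46004269,  0.23080552]), 'tcp_rot': array([-5.69545798e-04,  9.79988346e-01,  1.99054033e-01, -9.98630870e-05]), 'contact_force': array([ 0.37499052, -0.28280333,  0.20843983]), 'wrist_torque': array([-0.00073318, -0.03199867,  0.02538973]), 'opening': 1.0011406704476895}
scene {'fx': 532.346263430198, 'fy': 532.346263430198, 'cx': 314.3229126433247, 'cy': 236.33324374413968, 'D': array([-0.15257657,  0.        ,  0.        ,  0.        ,  0.        ]), 'extrinsics': array([[ 0.87883402,  0.31014925, -0.36257165,  0.94164304],
       [ 0.47707377, -0.58262343,  0.65798978, -0.75558286],
       [-0.0071677 , -0.75123723, -0.65999337,  0.91060737],
       [ 0.        ,  0.        ,  0
[... 311 characters left out ...]
, -0.53383303,  0.94999408],
       [-0.02212764, -0.79391287, -0.60762877,  1.08176129],
       [ 0.        ,  0.        ,  0.        ,  1.        ]])}
wrist {'fx': 333.3297636087395, 'fy': 333.3297636087395, 'cx': 318.1088895486177, 'cy': 237.3095733584164, 'D': array([-0.00069299,  0.        ,  0.        ,  0.        ,  0.        ]), 'tool_from_camera': array([[ 3.94454507e-04, -9.64593075e-01, -2.63742382e-01,
         6.59474117e-02],
       [ 9.99999383e-01,  6.54394837e-04, -8.97733854e-04,
         1.68964267e-04],
       [ 1.03853951e-03, -2.63741865e-01,  9.64592738e-01,
        -1.43564621e-01],
       [ 0.00000000e+00,  0.00000000e+00,  0.00000000e+00,
         1.00000000e+00]])}
```

View pics/scene0.png

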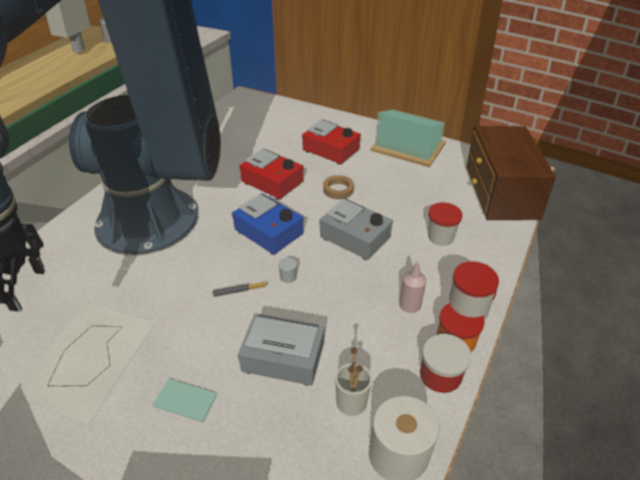

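View pics/side0.png

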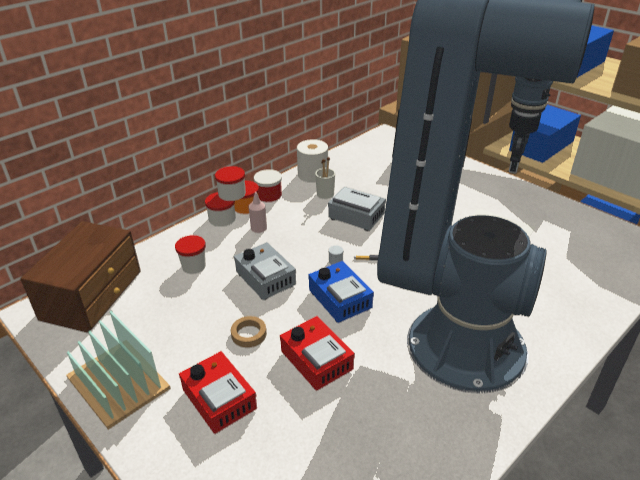

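View pics/wrist0.png

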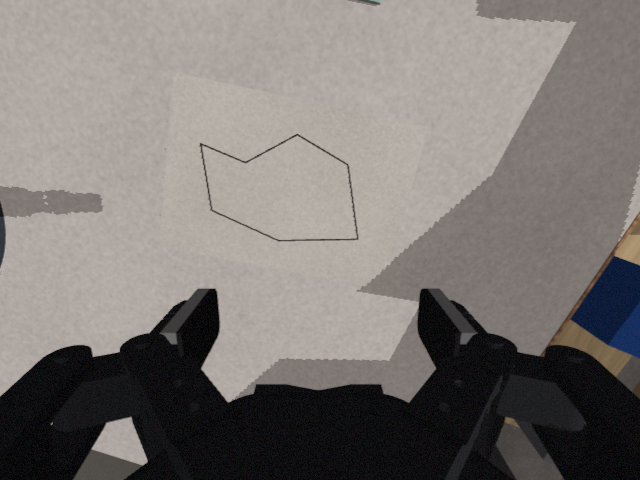

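Candidates in the scene picture:
- Grey box with knob (356,227): matches the control box.
- Blue box (268,222): wrong colour.
- Red boxes (272,172) and (331,140): wrong colour.
- Grey box with wide hatch (283,347): the storage box.

I'm choosing (356,227), which is side (266,268), and checking it in close crops.

Run:
```python
import cv2,numpy as np
a=cv2.imread("pics/scene0.png")[190:265,310:400];b=cv2.imread("pics/side0.png")[235:305,225:305]
a=cv2.resize(a,(720,600),interpolation=cv2.INTER_CUBIC)  #8x
b=cv2.resize(b,(640,560),interpolation=cv2.INTER_CUBIC)  #8x
cv2.imwrite("pics/c1.png",a);cv2.imwrite("pics/c2.png",b)
```

```text
(no output)
```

View pics/c1.png

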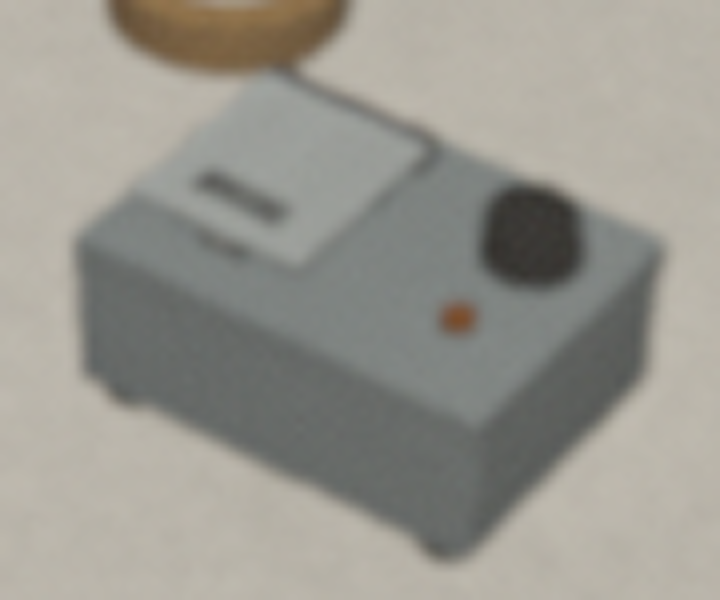

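View pics/c2.png

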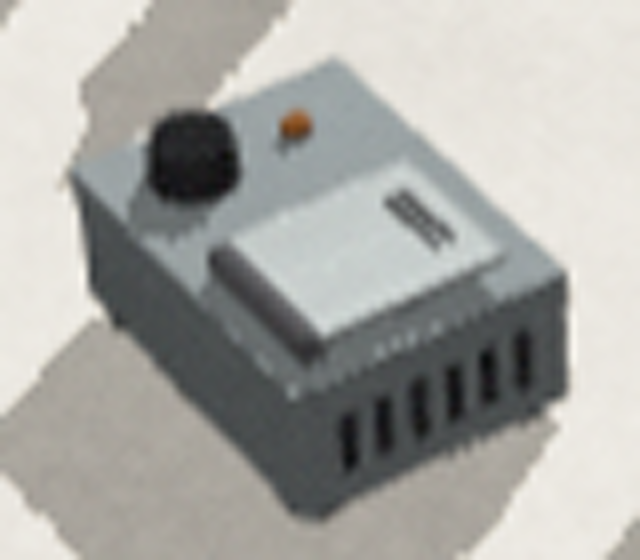

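```bash
cat > h.py <<'E'
import numpy as np,cv2
from scipy.spatial.transform import Rotation as R
from workcell import ctrl
def proj(cal,P,T):  # T cam->world
    Ti=np.linalg.inv(T);K=np.array([[cal["fx"],0,cal["cx"]],[0,cal["fy"],cal["cy"]],[0,0,1]])
    return cv2.projectPoints(np.array(P,float),cv2.Rodrigues(Ti[:3,:3])[0],Ti[:3,3],K,cal["D"])[0][:,0]
def wristT(s,cal):
    q=s["tcp_rot"];T=np.eye(4);T[:3,:3]=R.from_quat([q[1],q[2],q[3],q[0]]).as_matrix();T[:3,3]=s["eef_pos"]
    return T@cal["tool_from_camera"]
def b2w(P,p):
    P=np.array(P,float)/1000;c,s=np.cos(p[2]),np.sin(p[2])
    return np.c_[c*P[:,0]-s*P[:,1]+p[0],s*P[:,0]+c*P[:,1]+p[1],P[:,2]]
E
python3 - <<'E'
from h import *
from scipy.optimize import least_squares
sc=[(-75,-55,65,78,243),(75,-55,65,480,425),(75,55,65,662,245),(-67,-36,77,135,190),(-3,-36,77,298,265),(-3,38,77,430,152),(-67,38,77,275,72)]
sd=[(75,-55,65,338,60),(-75,-55,65,565,272),(75,55,65,72,175),(-75,55,65,290,400),(-3,-36,77,400,160),(-67,-36,77,500,245),(-67,38,77,322,337),(-3,38,77,225,240)]
sets=[]
for n,l,o in(("scene",sc,(310,190)),("side",sd,(225,235))):
    l=np.array(l,float);sets.append((n,ctrl.get_calibration(n),l[:,:3],(l[:,3:]+.5)/8-.5+np.array(o)))
def f(p,S): return np.concatenate([(proj(c,b2w(P,p),c["extrinsics"])-u).ravel() for n,c,P,u in S])
for S in(sets,sets[:1],sets[1:]):
    r=least_squares(f,[.5,0,0],args=(S,));print(r.x,np.degrees(r.x[2]),np.round(r.fun.reshape(-1,2),1).tolist())
    print(b2w([(-35,-24,77),(-35,10,66),(-35,40,71)],r.x))
E
```

```text
[ 0.53800865  0.19386495 -0.14969653] -8.5769795717608 [[-0.5, -1.0], [-0.1, 0.2], [0.8, -0.9], [-0.5, -0.7], [0.3, -0.3], [0.3, -1.2], [-1.1, -0.4], [-0.3, -0.9], [0.2, -0.6], [-0.4, -1.3], [0.0, -0.8], [0.6, -0.7], [0.7, 0.5], [-0.3, -0.5], [-0.5, -0.7]]
[[0.49982077 0.17535319 0.077     ]
 [0.50489146 0.20897294 0.066     ]
 [0.5093656  0.23863743 0.071     ]]
[ 0.53928414  0.19183926 -0.15522347] -8.893649793088592 [[-0.4, -0.5], [-0.1, 0.9], [1.0, -0.2], [-0.4, -0.3], [0.3, 0.2], [0.5, -0.6], [-0.9, 0.1]]
[[0.50099453 0.17353884 0.077     ]
 [0.50625096 0.20713006 0.066     ]
 [0.51088898 0.23676937 0.071     ]]
[ 0.53607061  0.19564124 -0.14486136] -8.299944537189566 [[-0.5, -0.4], [0.3, -0.1], [-0.5, -0.6], [0.2, -0.1], [0.5, -0.2], [0.8, 1.1], [-0.2, 0.2], [-0.5, -0.1]]
[[0.49797267 0.17694505 0.077     ]
 [0.50288075 0.21058893 0.066     ]
 [0.50721141 0.24027471 0.071     ]]
```

Run:
```python
from h import *
c=ctrl.get_calibration("scene");T=c["extrinsics"]
def fl(u,z):
    K=np.array([[c["fx"],0,c["cx"]],[0,c["fy"],c["cy"]],[0,0,1]])
    n=cv2.undistortPoints(np.array([[u]],float),K,c["D"])[0,0];d=T[:3,:3]@[n[0],n[1],1];t=(z-T[2,3])/d[2];return T[:3,3]+t*d
for n,u in dict(bottle=(411,308),tin=(289,279),tub=(442,240),cup=(352,409),tape=(338,190),blue=(268,240),storage=(283,360)).items(): print(n,fl(u,0).round(3))
p=np.array([.1949,-.46]);g=np.array([.497,.155]);yaw=np.radians(2*np.degrees(np.arctan2(.19905,.97999)))
N=15
for k in range(N):
    d=(g-p)/N*1000;x=np.array([np.cos(yaw),np.sin(yaw)]);y=np.array([x[1],-x[0]])
    print(k,round(d@x),round(d@y),np.degrees(yaw).round(1));yaw-=np.radians(8.1)
```

```text
bottle [0.751 0.039 0.   ]
tin [ 0.462 -0.011  0.   ]
tub [0.74  0.295 0.   ]
cup [ 0.744 -0.254  0.   ]
tape [0.405 0.362 0.   ]
blue [ 0.343  0.084 -0.   ]
storage [ 0.569 -0.218  0.   ]
0 35 -30 23.0
1 30 -34 14.9
2 25 -38 6.8
3 19 -41 -1.3
4 13 -44 -9.4
5 7 -45 -17.5
6 0 -46 -25.6
7 -6 -45 -33.7
8 -12 -44 -41.8
9 -18 -42 -49.9
10 -24 -39 -58.0
11 -29 -35 -66.1
12 -34 -31 -74.2
13 -38 -25 -82.3
14 -41 -20 -90.4
```

Request:
servo_tool:
  steps:
    - {"tx":35,"ty":-30,"rz":8.1,"grip":255}
    - {"tx":30,"ty":-34,"rz":8.1,"grip":255}
    - {"tx":25,"ty":-38,"rz":8.1,"grip":255}
    - {"tx":19,"ty":-41,"rz":8.1,"grip":255}
    - {"tx":13,"ty":-44,"rz":8.1,"grip":255}

```text
$.steps[0]: bad value
```

Request:
servo_tool:
  steps:
    - {"rx":0,"ry":0,"rz":8.1,"tx":35,"ty":-30,"tz":0,"grip":255}
    - {"rx":0,"ry":0,"rz":8.1,"tx":30,"ty":-34,"tz":0,"grip":255}
    - {"rx":0,"ry":0,"rz":8.1,"tx":25,"ty":-38,"tz":0,"grip":255}
    - {"rx":0,"ry":0,"rz":8.1,"tx":19,"ty":-41,"tz":0,"grip":255}
    - {"rx":0,"ry":0,"rz":8.1,"tx":13,"ty":-44,"tz":0,"grip":255}

```text
clock: 0.65
eef_pos: [0.2905, -0.265, 0.2313]
tcp_rot: [-0.0, 0.991, -0.136, 0.0]
contact_force: [0.4, -1.1, 0.9]
opening: 0.142
```

Request:
servo_tool:
  steps:
    - {"rx":0,"ry":0,"rz":8.1,"tx":7,"ty":-45,"tz":0,"grip":255}
    - {"rx":0,"ry":0,"rz":8.1,"tx":0,"ty":-46,"tz":0,"grip":255}
    - {"rx":0,"ry":0,"rz":8.1,"tx":-6,"ty":-45,"tz":0,"grip":255}
    - {"rx":0,"ry":0,"rz":8.1,"tx":-12,"ty":-44,"tz":0,"grip":255}
    - {"rx":0,"ry":0,"rz":8.1,"tx":-18,"ty":-42,"tz":0,"grip":255}

```text
clock: 1.15
eef_pos: [0.2605, -0.1928, 0.2374]
tcp_rot: [-0.069, 0.924, -0.376, 0.015]
contact_force: [-1.1, -0.9, 0.0]
opening: 0.002
```

Request:
servo_tool:
  steps:
    - {"rx":0,"ry":0,"rz":8.1,"tx":-24,"ty":-39,"tz":0,"grip":255}
    - {"rx":0,"ry":0,"rz":8.1,"tx":-29,"ty":-35,"tz":0,"grip":255}
    - {"rx":0,"ry":0,"rz":8.1,"tx":-34,"ty":-31,"tz":0,"grip":255}
    - {"rx":0,"ry":0,"rz":8.1,"tx":-38,"ty":-25,"tz":0,"grip":255}
    - {"rx":0,"ry":0,"rz":8.1,"tx":-41,"ty":-20,"tz":0,"grip":255}

```text
clock: 1.65
eef_pos: [0.1043, -0.0749, 0.2809]
tcp_rot: [-0.156, 0.772, -0.616, 0.016]
contact_force: [-2.3, -1.1, 0.4]
opening: -0.002
```

Request:
servo_tool:
  steps:
    - {"rx":0,"ry":0,"rz":0,"tx":0,"ty":0,"tz":0,"grip":255}
    - {"rx":0,"ry":0,"rz":0,"tx":0,"ty":0,"tz":0,"grip":255}

```text
clock: 1.85
eef_pos: [0.1049, -0.0766, 0.2808]
tcp_rot: [-0.154, 0.773, -0.615, 0.017]
contact_force: [0.3, -0.5, -0.9]
opening: -0.005
```

Run:
```python
from h import *
s=ctrl.observe();im=ctrl.read_camera("wrist")[:,:,::-1].copy();cv2.imwrite("pics/w1.png",im)
c=ctrl.get_calibration("wrist");p=[.538,.1939,-.1497];T=wristT(s,c)
P=[(-67,-36,77),(-3,-36,77),(-3,38,77),(-67,38,77),(-35,-24,77),(-75,-55,65),(75,-55,65),(75,55,65),(-75,55,65)]
u=proj(c,b2w(P,p),T);print(u.round(1).tolist(),s["clock"],s["eef_pos"],s["tcp_rot"],s["contact_force"],s["opening"])
for a in u: cv2.circle(im,tuple(int(round(v)) for v in a),2,(0,0,255),-1)
cv2.imwrite("pics/w1o.png",im)
```

```text
[[93.3, 270.0], [57.2, 252.0], [59.1, 288.1], [92.8, 305.1], [75.3, 267.1], [104.8, 258.6], [21.0, 217.4], [27.1, 271.9], [103.0, 310.3]] 1.85 [ 0.1049099  -0.07662837  0.28084025] [-0.15430146  0.77303415 -0.61508008  0.01690424] [ 0.26995644 -0.53911767 -0.94315369] -0.004884110694775254
```

View pics/w1o.png

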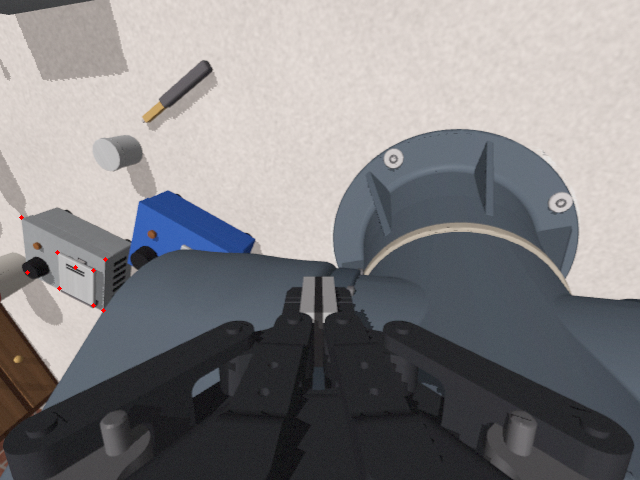

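Run:
```python
from h import *
s=ctrl.observe();print(s["qpos"])
q=s["tcp_rot"];print(R.from_quat([q[1],q[2],q[3],q[0]]).as_matrix().round(3))
```

```text
[-1.3208518  -0.47570707 -0.53397742  1.67805701  0.26586873  3.14059045]
[[ 0.245 -0.945  0.215]
 [-0.955 -0.198  0.219]
 [-0.165 -0.259 -0.952]]
```

```bash
cat >> h.py <<'E'
def plan(goal,yawdeg,N,s=None):
    s=s or ctrl.observe();q=s["tcp_rot"];R0=R.from_quat([q[1],q[2],q[3],q[0]]);p0=s["eef_pos"]
    G=R.from_euler("z",yawdeg,degrees=True)*R.from_euler("x",180,degrees=True)
    w=(R0.inv()*G).as_rotvec();print("rot",np.degrees(w).round(1))
    for k in range(N):
        A=R0*R.from_rotvec(w*k/N);t=A.inv().apply((np.array(goal)-p0)/N)*1000
        print(np.r_[np.degrees(w)/N,t].round(1).tolist())
E
python3 -c "
from h import *
plan([.3,-.265,.235],-5,10)"
```

```text
rot [-19.1  -1.2 -71.3]
[-1.9, -0.1, -7.1, 23.5, -13.5, 4.4]
[-1.9, -0.1, -7.1, 25.0, -10.6, 4.0]
[-1.9, -0.1, -7.1, 26.2, -7.6, 3.6]
[-1.9, -0.1, -7.1, 26.9, -4.4, 3.4]
[-1.9, -0.1, -7.1, 27.3, -1.1, 3.2]
[-1.9, -0.1, -7.1, 27.2, 2.2, 3.2]
[-1.9, -0.1, -7.1, 26.7, 5.4, 3.2]
[-1.9, -0.1, -7.1, 25.9, 8.6, 3.4]
[-1.9, -0.1, -7.1, 24.6, 11.6, 3.7]
[-1.9, -0.1, -7.1, 23.0, 14.5, 4.1]
```

The last joint reached its stop, so I'm backing out and unwinding the turn in the other direction.

Request:
servo_tool:
  steps:
    - {"rx":-2,"ry":0,"rz":-7,"tx":24,"ty":-13,"tz":4,"grip":255}
    - {"rx":-2,"ry":0,"rz":-7,"tx":25,"ty":-11,"tz":4,"grip":255}
    - {"rx":-2,"ry":0,"rz":-7,"tx":26,"ty":-8,"tz":4,"grip":255}
    - {"rx":-2,"ry":0,"rz":-7,"tx":27,"ty":-4,"tz":3,"grip":255}
    - {"rx":-2,"ry":0,"rz":-7,"tx":27,"ty":-1,"tz":3,"grip":255}

```text
clock: 2.4
eef_pos: [0.2016, -0.1725, 0.2577]
tcp_rot: [-0.076, 0.934, -0.348, 0.009]
contact_force: [-0.7, -0.5, 0.2]
opening: -0.003
```

```bash
python3 -c "
from h import *
s=ctrl.observe();print(s['clock'],s['eef_pos'],s['qpos'],s['contact_force'])
plan([.3,-.265,.235],-5,5)"
```

```text
2.4 [ 0.20161867 -0.17252307  0.2576669 ] [-0.8763808  -0.22713543 -0.41443709  1.4442405   0.14155467  2.97311754] [-0.68148046 -0.45175018  0.15377518]
rot [ -8.9  -0.7 -35.7]
[-1.8, -0.1, -7.1, 27.1, 1.7, 3.3]
[-1.8, -0.1, -7.1, 26.7, 5.0, 3.4]
[-1.8, -0.1, -7.1, 25.9, 8.2, 3.5]
[-1.8, -0.1, -7.1, 24.7, 11.2, 3.8]
[-1.8, -0.1, -7.1, 23.1, 14.1, 4.1]
```

Request:
servo_tool:
  steps:
    - {"rx":-2,"ry":0,"rz":-7,"tx":27,"ty":2,"tz":3,"grip":255}
    - {"rx":-2,"ry":0,"rz":-7,"tx":27,"ty":5,"tz":3,"grip":255}
    - {"rx":-2,"ry":0,"rz":-7,"tx":26,"ty":8,"tz":4,"grip":255}
    - {"rx":-2,"ry":0,"rz":-7,"tx":25,"ty":11,"tz":4,"grip":255}
    - {"rx":-1,"ry":0,"rz":-7,"tx":20,"ty":14,"tz":3,"grip":255}

```text
clock: 2.9
eef_pos: [0.2965, -0.2654, 0.2364]
tcp_rot: [0.001, 0.999, -0.05, 0.002]
contact_force: [-0.9, 0.4, 0.4]
opening: 0.0
```

```bash
python3 -c "
from h import *
s=ctrl.observe();print(s['clock'],s['eef_pos'],s['qpos'],s['contact_force'])
plan([.497,.155,.22],81.4,12)"
```

```text
2.9 [ 0.29645985 -0.26536666  0.23635958] [-7.30688144e-01 -3.01077282e-03 -2.65231312e-01  1.30294587e+00
  7.26957503e-04  2.51141010e+00] [-0.9002453   0.37169493  0.40054629]
rot [  0.3  -0.1 -87.2]
[0.0, -0.0, -7.3, 13.1, -36.5, 1.3]
[0.0, -0.0, -7.3, 17.6, -34.6, 1.3]
[0.0, -0.0, -7.3, 21.9, -32.1, 1.4]
[0.0, -0.0, -7.3, 25.7, -29.1, 1.4]
[0.0, -0.0, -7.3, 29.2, -25.6, 1.4]
[0.0, -0.0, -7.3, 32.2, -21.7, 1.4]
[0.0, -0.0, -7.3, 34.7, -17.4, 1.4]
[0.0, -0.0, -7.3, 36.6, -12.9, 1.4]
[0.0, -0.0, -7.3, 37.9, -8.2, 1.4]
[0.0, -0.0, -7.3, 38.7, -3.3, 1.4]
[0.0, -0.0, -7.3, 38.8, 1.6, 1.4]
[0.0, -0.0, -7.3, 38.3, 6.5, 1.4]
```

Request:
servo_tool:
  steps:
    - {"rx":0,"ry":0,"rz":-7.3,"tx":13,"ty":-36,"tz":1,"grip":255}
    - {"rx":0,"ry":0,"rz":-7.3,"tx":18,"ty":-35,"tz":1,"grip":255}
    - {"rx":0,"ry":0,"rz":-7.3,"tx":22,"ty":-32,"tz":1,"grip":255}
    - {"rx":0,"ry":0,"rz":-7.3,"tx":26,"ty":-29,"tz":1,"grip":255}
    - {"rx":0,"ry":0,"rz":-7.3,"tx":29,"ty":-26,"tz":1,"grip":255}

```text
clock: 3.4
eef_pos: [0.3805, -0.0882, 0.2317]
tcp_rot: [0.002, 0.964, 0.265, 0.002]
contact_force: [1.2, -0.6, 1.5]
opening: -0.003
```

```bash
python3 -c "
from h import *
s=ctrl.observe();print(s['clock'],s['eef_pos'],s['qpos'],s['contact_force'])
plan([.497,.155,.22],81.4,7)"
```

```text
3.4 [ 0.38054663 -0.08815993  0.23174243] [-2.26424283e-01 -1.68511335e-02 -2.90546169e-01  1.29162333e+00
 -1.51789783e-03  2.37950548e+00] [ 1.19341938 -0.60264831  1.53683681]
rot [  0.3  -0.  -50.7]
[0.0, -0.0, -7.2, 32.0, -21.4, 1.7]
[0.0, -0.0, -7.2, 34.5, -17.2, 1.7]
[0.0, -0.0, -7.2, 36.4, -12.7, 1.7]
[0.0, -0.0, -7.2, 37.7, -8.0, 1.7]
[0.0, -0.0, -7.2, 38.4, -3.2, 1.7]
[0.0, -0.0, -7.2, 38.5, 1.7, 1.7]
[0.0, -0.0, -7.2, 38.0, 6.5, 1.7]
```

Request:
servo_tool:
  steps:
    - {"rx":0,"ry":0,"rz":-7.2,"tx":32,"ty":-22,"tz":2,"grip":255}
    - {"rx":0,"ry":0,"rz":-7.2,"tx":34,"ty":-17,"tz":2,"grip":255}
    - {"rx":0,"ry":0,"rz":-7.2,"tx":36,"ty":-13,"tz":2,"grip":255}
    - {"rx":0,"ry":0,"rz":-7.2,"tx":38,"ty":-8,"tz":2,"grip":255}
    - {"rx":0,"ry":0,"rz":-7.2,"tx":38,"ty":-3,"tz":2,"grip":255}

```text
clock: 3.9
eef_pos: [0.464, 0.0853, 0.2214]
tcp_rot: [0.003, 0.835, 0.55, 0.001]
contact_force: [0.2, -0.2, 0.1]
opening: -0.003
```

Request:
servo_tool:
  steps:
    - {"rx":0,"ry":0,"rz":-7,"tx":30,"ty":2,"tz":1,"grip":255}
    - {"rx":0,"ry":0,"rz":-6,"tx":0,"ty":0,"tz":0,"grip":255}
    - {"rx":0,"ry":0,"rz":0,"tx":0,"ty":0,"tz":0,"grip":255}

```text
clock: 4.2
eef_pos: [0.4773, 0.1107, 0.2201]
tcp_rot: [0.003, 0.769, 0.64, 0.0]
contact_force: [-0.2, -1.3, 0.2]
opening: 0.002
```

Run:
```python
from h import *
s=ctrl.observe();im=ctrl.read_camera("wrist")[:,:,::-1].copy();cv2.imwrite("pics/w2.png",im)
c=ctrl.get_calibration("wrist");p=[.538,.1939,-.1497];T=wristT(s,c)
P=[(-67,-36,77),(-3,-36,77),(-3,38,77),(-67,38,77),(-35,-24,77),(-75,-55,65),(75,-55,65),(75,55,65),(-75,55,65)]
u=proj(c,b2w(P,p),T);print(u.round(1).tolist(),s["clock"],s["eef_pos"],s["tcp_rot"],s["contact_force"],s["qpos"])
for a in u: cv2.circle(im,tuple(int(round(v)) for v in a),2,(0,0,255),-1)
cv2.imwrite("pics/w2o.png",im)
```

```text
[[292.8, 160.2], [369.2, 157.7], [370.0, 60.0], [287.9, 62.8], [330.7, 144.0], [285.9, 181.8], [455.0, 176.3], [465.6, 36.9], [277.9, 43.4]] 4.2 [0.47733026 0.11069592 0.22013751] [2.59596083e-03 7.68508410e-01 6.39834280e-01 4.23459365e-04] [-0.16759737 -1.29672982  0.19622139] [ 0.23062523  0.19166477 -0.08902817  1.2870239  -0.004265    1.98364034]
```

View pics/w2o.png

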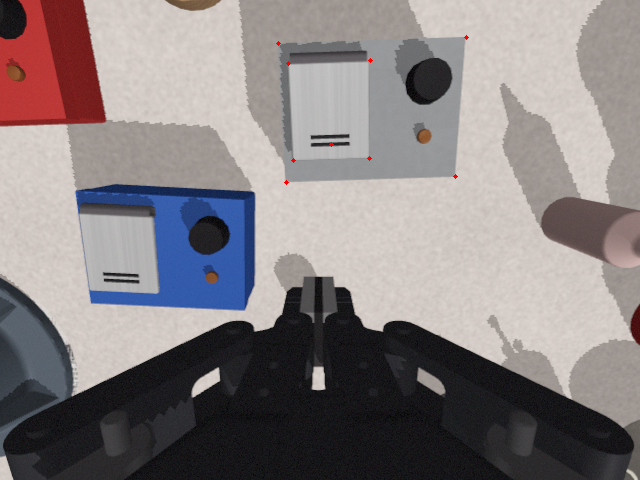

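The overlay agrees with the picture to about 3 px: hatch corners near (293,160) and (370,60), and the ridges at (330,140). Now moving over the press point and down to just above it.

Request:
servo_tool:
  steps:
    - {"rx":0,"ry":0,"rz":0,"tx":34,"ty":5,"tz":20,"grip":255}
    - {"rx":0,"ry":0,"rz":0,"tx":35,"ty":5,"tz":25,"grip":255}
    - {"rx":0,"ry":0,"rz":0,"tx":0,"ty":0,"tz":40,"grip":255}
    - {"rx":0,"ry":0,"rz":0,"tx":0,"ty":0,"tz":35,"grip":255}
    - {"rx":0,"ry":0,"rz":0,"tx":0,"ty":0,"tz":5,"grip":255}

```text
clock: 4.75
eef_pos: [0.4982, 0.1733, 0.0928]
tcp_rot: [0.002, 0.771, 0.637, -0.002]
contact_force: [-0.8, -0.1, 0.8]
opening: -0.003
```

Run:
```python
from h import *
s=ctrl.observe()
print(s["clock"],s["eef_pos"],s["tcp_rot"],s["contact_force"])
for n in("wrist","side"):
    cv2.imwrite(f"pics/{n}3.png",ctrl.read_camera(n)[:,:,::-1])
```

```text
4.75 [0.49816038 0.17331909 0.0927621 ] [ 0.00202593  0.77125834  0.63651707 -0.00157723] [-0.80572942 -0.10726012  0.7582489 ]
```

View pics/wrist3.png

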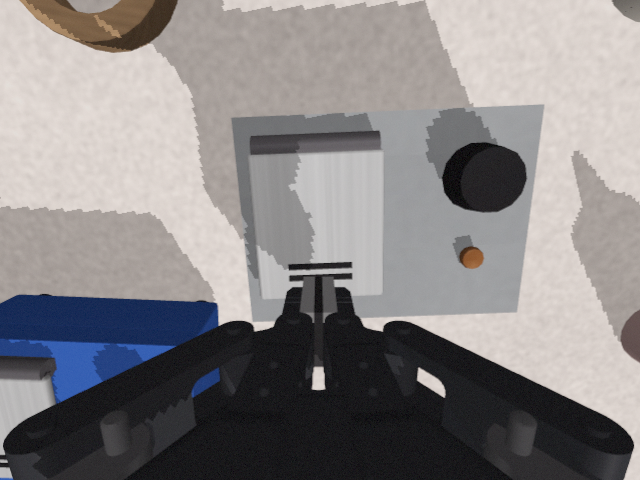

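Request:
servo_tool:
  steps:
    - {"rx":0,"ry":0,"rz":0,"tx":3,"ty":1,"tz":6,"grip":255}
    - {"rx":0,"ry":0,"rz":0,"tx":0,"ty":0,"tz":6,"grip":255}
    - {"rx":0,"ry":0,"rz":0,"tx":0,"ty":0,"tz":3,"grip":255}
    - {"rx":0,"ry":0,"rz":0,"tx":0,"ty":0,"tz":3,"grip":255}
    - {"rx":0,"ry":0,"rz":0,"tx":0,"ty":0,"tz":1,"grip":255}

```text
clock: 5.35
eef_pos: [0.5023, 0.1765, 0.0776]
tcp_rot: [0.003, 0.771, 0.637, 0.001]
contact_force: [0.6, -0.9, 0.7]
opening: 0.002
```

Request:
servo_tool:
  steps:
    - {"rx":0,"ry":0,"rz":0,"tx":0,"ty":0,"tz":1,"grip":255}
    - {"rx":0,"ry":0,"rz":0,"tx":0,"ty":0,"tz":1,"grip":255}
    - {"rx":0,"ry":0,"rz":0,"tx":0,"ty":0,"tz":1,"grip":255}

```text
clock: 5.65
eef_pos: [0.5024, 0.1764, 0.0749]
tcp_rot: [0.003, 0.771, 0.637, 0.001]
contact_force: [-2.3, -2.7, 6.3]
opening: 0.002
```

Request:
servo_tool:
  steps:
    - {"rx":0,"ry":0,"rz":0,"tx":0,"ty":0,"tz":1,"grip":255}
    - {"rx":0,"ry":0,"rz":0,"tx":0,"ty":0,"tz":1,"grip":255}
    - {"rx":0,"ry":0,"rz":0,"tx":0,"ty":0,"tz":1,"grip":255}

```text
clock: 5.95
eef_pos: [0.5026, 0.1764, 0.0721]
tcp_rot: [0.003, 0.771, 0.637, 0.002]
contact_force: [-5.5, -5.0, 20.2]
opening: -0.0
```

At 72 mm with 20 N, against the stop. Withdrawing up and toward the box's -y, clear of the hatch sweep.

Request:
servo_tool:
  steps:
    - {"rx":0,"ry":0,"rz":0,"tx":0,"ty":0,"tz":-4,"grip":255}
    - {"rx":0,"ry":0,"rz":0,"tx":0,"ty":0,"tz":-6,"grip":255}
    - {"rx":0,"ry":0,"rz":0,"tx":-4,"ty":0,"tz":-8,"grip":255}
    - {"rx":0,"ry":0,"rz":0,"tx":-14,"ty":0,"tz":-14,"grip":255}
    - {"rx":0,"ry":0,"rz":0,"tx":-20,"ty":0,"tz":-20,"grip":255}

```text
clock: 6.45
eef_pos: [0.4943, 0.1386, 0.1243]
tcp_rot: [0.003, 0.77, 0.638, 0.001]
contact_force: [0.1, -0.8, 0.3]
opening: 0.0
```

Request:
servo_tool:
  steps:
    - {"rx":0,"ry":0,"rz":0,"tx":-25,"ty":0,"tz":-25,"grip":255}
    - {"rx":0,"ry":0,"rz":0,"tx":-20,"ty":0,"tz":-30,"grip":255}
    - {"rx":0,"ry":0,"rz":0,"tx":0,"ty":0,"tz":-30,"grip":255}
    - {"rx":0,"ry":0,"rz":0,"tx":0,"ty":0,"tz":0,"grip":255}
    - {"rx":0,"ry":0,"rz":0,"tx":0,"ty":0,"tz":0,"grip":255}

```text
clock: 6.95
eef_pos: [0.4862, 0.0948, 0.2098]
tcp_rot: [0.004, 0.771, 0.637, 0.002]
contact_force: [0.4, -0.4, -0.4]
opening: -0.003
```

Request:
servo_tool:
  steps:
    - {"rx":0,"ry":0,"rz":0,"tx":0,"ty":0,"tz":0,"grip":255}
    - {"rx":0,"ry":0,"rz":0,"tx":0,"ty":0,"tz":0,"grip":255}
    - {"rx":0,"ry":0,"rz":0,"tx":0,"ty":0,"tz":0,"grip":255}
    - {"rx":0,"ry":0,"rz":0,"tx":0,"ty":0,"tz":0,"grip":255}
    - {"rx":0,"ry":0,"rz":0,"tx":0,"ty":0,"tz":0,"grip":255}

```text
clock: 7.45
eef_pos: [0.4859, 0.0955, 0.2085]
tcp_rot: [0.003, 0.771, 0.637, 0.001]
contact_force: [-0.4, 0.9, 0.1]
opening: 0.001
```

Request:
servo_tool:
  steps:
    - {"rx":0,"ry":0,"rz":0,"tx":0,"ty":0,"tz":0,"grip":255}
    - {"rx":0,"ry":0,"rz":0,"tx":0,"ty":0,"tz":0,"grip":255}
    - {"rx":0,"ry":0,"rz":0,"tx":0,"ty":0,"tz":0,"grip":255}
    - {"rx":0,"ry":0,"rz":0,"tx":0,"ty":0,"tz":0,"grip":255}
    - {"rx":0,"ry":0,"rz":0,"tx":0,"ty":0,"tz":0,"grip":255}

```text
clock: 7.95
eef_pos: [0.486, 0.0954, 0.2088]
tcp_rot: [0.003, 0.771, 0.637, 0.001]
contact_force: [1.0, -0.6, 0.3]
opening: -0.001
```

Run:
```python
from h import *
s=ctrl.observe()
print(s["clock"],s["eef_pos"],s["tcp_rot"],s["contact_force"])
c=ctrl.get_calibration("wrist");p=[.538,.1939,-.1497]
print(proj(c,b2w([(-35,10,66),(-35+11,10,66),(-60,-14,65),(-10,34,65)],p),wristT(s,c)).round(1).tolist())
for n in("wrist","side"):
    cv2.imwrite(f"pics/{n}4.png",ctrl.read_camera(n)[:,:,::-1])
```

```text
7.95 [0.48600704 0.09544906 0.20881171] [0.00308687 0.770579   0.6373355  0.00138984] [ 0.97764782 -0.57891505  0.3494631 ]
[[314.3, 81.9], [328.2, 81.3], [284.8, 115.5], [345.3, 47.1]]
```

View pics/wrist4.png

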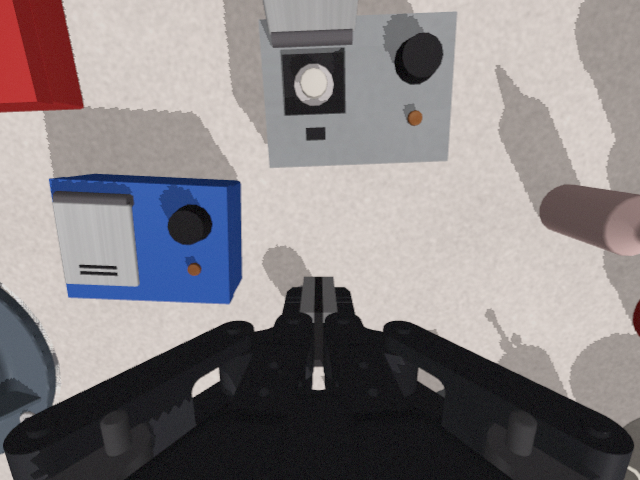

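View pics/side4.png

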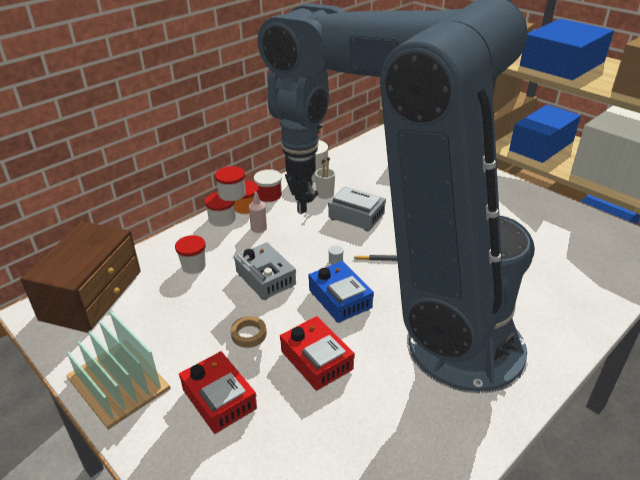

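The hatch stands open. The button shows at (314,84) against a predicted (314,82). Moving over it.

Request:
servo_tool:
  steps:
    - {"rx":0,"ry":0,"rz":0,"tx":38,"ty":-1,"tz":0,"grip":255}
    - {"rx":0,"ry":0,"rz":0,"tx":38,"ty":-1,"tz":10,"grip":255}
    - {"rx":0,"ry":0,"rz":0,"tx":37,"ty":-1,"tz":30,"grip":255}
    - {"rx":0,"ry":0,"rz":0,"tx":0,"ty":0,"tz":40,"grip":255}
    - {"rx":0,"ry":0,"rz":0,"tx":0,"ty":0,"tz":30,"grip":255}

```text
clock: 8.55
eef_pos: [0.5043, 0.2076, 0.0964]
tcp_rot: [0.003, 0.77, 0.638, 0.001]
contact_force: [-0.2, -0.6, -0.3]
opening: -0.003
```

Request:
servo_tool:
  steps:
    - {"rx":0,"ry":0,"rz":0,"tx":0,"ty":0,"tz":10,"grip":255}
    - {"rx":0,"ry":0,"rz":0,"tx":0,"ty":0,"tz":0,"grip":255}

```text
clock: 8.75
eef_pos: [0.5043, 0.2063, 0.0879]
tcp_rot: [0.003, 0.771, 0.637, 0.0]
contact_force: [-0.3, 0.5, 2.0]
opening: 0.004
```

Run:
```python
from h import *
s=ctrl.observe()
print(s["clock"],s["eef_pos"],s["tcp_rot"],s["contact_force"])
c=ctrl.get_calibration("wrist");p=[.538,.1939,-.1497]
print(proj(c,b2w([(-35,10,66)],p),wristT(s,c)).round(1).tolist())
for n in("wrist","side","scene"):
    im=ctrl.read_camera(n)[:,:,::-1];cv2.imwrite(f"pics/{n}5.png",im)
    if n=="side": cv2.imwrite("pics/side5c.png",cv2.resize(im[130:310,200:340],None,fx=3.3,fy=3.3,interpolation=2))
    if n=="scene": cv2.imwrite("pics/scene5c.png",cv2.resize(im[100:270,290:430],None,fx=3.5,fy=3.5,interpolation=2))
```

```text
8.75 [0.50428822 0.20629945 0.0878522 ] [2.75227849e-03 7.70620494e-01 6.37288279e-01 3.57715311e-04] [-0.32448196  0.47638812  1.9925543 ]
[[319.2, 270.6]]
```

View pics/wrist5.png

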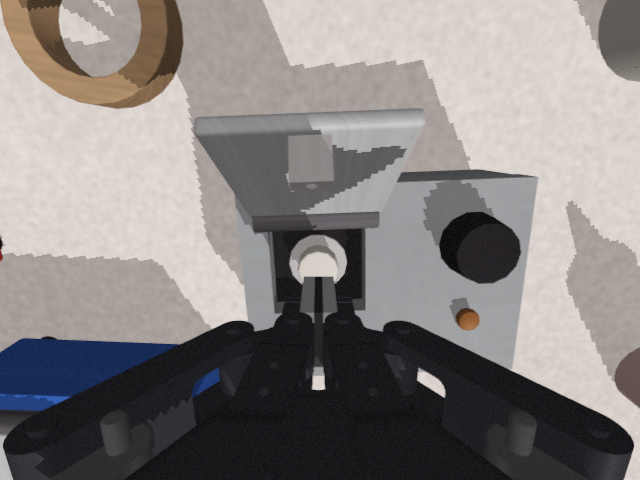

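View pics/side5c.png

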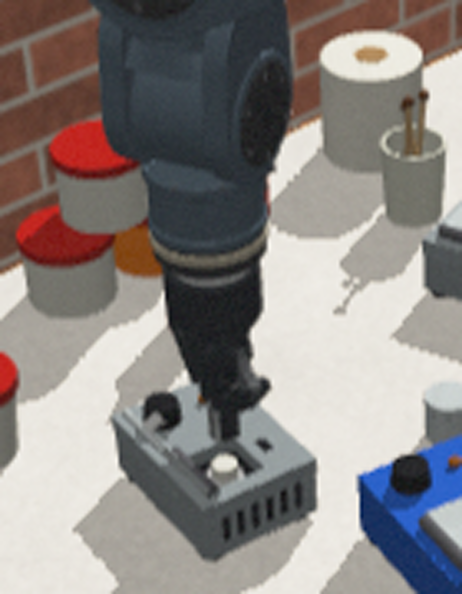

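View pics/scene5c.png

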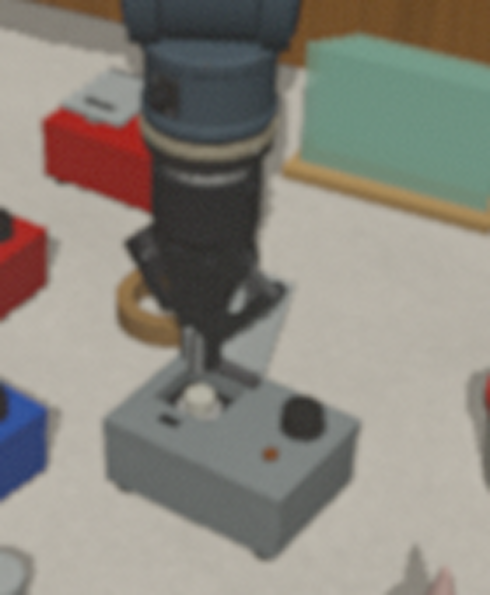

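The hatch leans back with the button clear below it at (318,270). The finger needs about +2.5 mm in tool x. Pressing down.

Request:
servo_tool:
  steps:
    - {"rx":0,"ry":0,"rz":0,"tx":2.5,"ty":0,"tz":8,"grip":255}
    - {"rx":0,"ry":0,"rz":0,"tx":0,"ty":0,"tz":8,"grip":255}
    - {"rx":0,"ry":0,"rz":0,"tx":0,"ty":0,"tz":4,"grip":255}
    - {"rx":0,"ry":0,"rz":0,"tx":0,"ty":0,"tz":3,"grip":255}
    - {"rx":0,"ry":0,"rz":0,"tx":0,"ty":0,"tz":2,"grip":255}

```text
clock: 9.4
eef_pos: [0.5054, 0.209, 0.0633]
tcp_rot: [0.003, 0.771, 0.637, 0.001]
contact_force: [-1.8, -0.7, 3.7]
opening: 0.0
```

Request:
servo_tool:
  steps:
    - {"rx":0,"ry":0,"rz":0,"tx":0,"ty":0,"tz":1.5,"grip":255}
    - {"rx":0,"ry":0,"rz":0,"tx":0,"ty":0,"tz":1,"grip":255}

```text
clock: 9.6
eef_pos: [0.5055, 0.209, 0.061]
tcp_rot: [0.003, 0.771, 0.637, 0.001]
contact_force: [-2.5, 0.0, 2.6]
opening: 0.001
```

Request:
servo_tool:
  steps:
    - {"rx":0,"ry":0,"rz":0,"tx":0,"ty":0,"tz":1,"grip":255}
    - {"rx":0,"ry":0,"rz":0,"tx":0,"ty":0,"tz":1,"grip":255}
    - {"rx":0,"ry":0,"rz":0,"tx":0,"ty":0,"tz":1,"grip":255}

```text
clock: 9.9
eef_pos: [0.5058, 0.2091, 0.0586]
tcp_rot: [0.003, 0.771, 0.637, 0.002]
contact_force: [-8.5, -4.0, 25.5]
opening: 0.002
```

Hard stop at 58.6 mm with 25 N. Holding briefly, then withdrawing straight up.

Request:
servo_tool:
  steps:
    - {"rx":0,"ry":0,"rz":0,"tx":0,"ty":0,"tz":0,"grip":255}
    - {"rx":0,"ry":0,"rz":0,"tx":0,"ty":0,"tz":0,"grip":255}
    - {"rx":0,"ry":0,"rz":0,"tx":0,"ty":0,"tz":-5,"grip":255}
    - {"rx":0,"ry":0,"rz":0,"tx":0,"ty":0,"tz":-10,"grip":255}
    - {"rx":0,"ry":0,"rz":0,"tx":-5,"ty":0,"tz":-25,"grip":255}

```text
clock: 10.4
eef_pos: [0.5036, 0.2041, 0.0975]
tcp_rot: [0.003, 0.77, 0.637, 0.0]
contact_force: [0.1, 0.1, 0.8]
opening: -0.0
```

Request:
servo_tool:
  steps:
    - {"rx":0,"ry":0,"rz":0,"tx":-20,"ty":0,"tz":-35,"grip":255}
    - {"rx":0,"ry":0,"rz":0,"tx":-35,"ty":0,"tz":-35,"grip":255}
    - {"rx":0,"ry":0,"rz":0,"tx":-35,"ty":0,"tz":-30,"grip":255}
    - {"rx":0,"ry":0,"rz":0,"tx":-15,"ty":0,"tz":-10,"grip":255}
    - {"rx":0,"ry":0,"rz":0,"tx":0,"ty":0,"tz":0,"grip":255}

```text
clock: 10.9
eef_pos: [0.4849, 0.1002, 0.2102]
tcp_rot: [0.004, 0.771, 0.636, 0.003]
contact_force: [-0.2, 0.6, -0.5]
opening: -0.001
```

Request:
servo_tool:
  steps:
    - {"rx":0,"ry":0,"rz":0,"tx":0,"ty":0,"tz":0,"grip":255}
    - {"rx":0,"ry":0,"rz":0,"tx":0,"ty":0,"tz":0,"grip":255}
    - {"rx":0,"ry":0,"rz":0,"tx":0,"ty":0,"tz":0,"grip":255}

```text
clock: 11.2
eef_pos: [0.4837, 0.1022, 0.2072]
tcp_rot: [0.003, 0.77, 0.638, 0.001]
contact_force: [0.3, -1.2, 0.4]
opening: -0.002
```

Run:
```python
from h import *
s=ctrl.observe()
print(s["clock"],s["eef_pos"],s["tcp_rot"],s["contact_force"],s["dq"])
for n in("wrist","scene"):
    im=ctrl.read_camera(n)[:,:,::-1];cv2.imwrite(f"pics/{n}6.png",im)
```

```text
11.2 [0.48374678 0.10216445 0.20721223] [2.61630890e-03 7.70224394e-01 6.37767316e-01 6.23395586e-04] [ 0.29062257 -1.15235125  0.36094518] [ 0.00021328 -0.0026035   0.0024022   0.00282851 -0.00145112 -0.00175577]
```

View pics/wrist6.png

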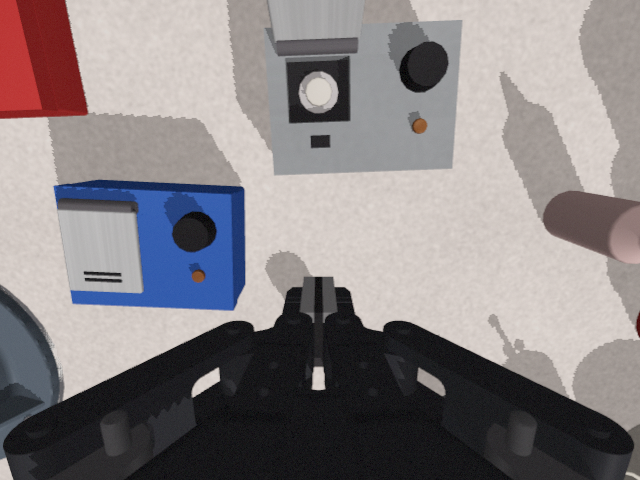

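View pics/scene6.png

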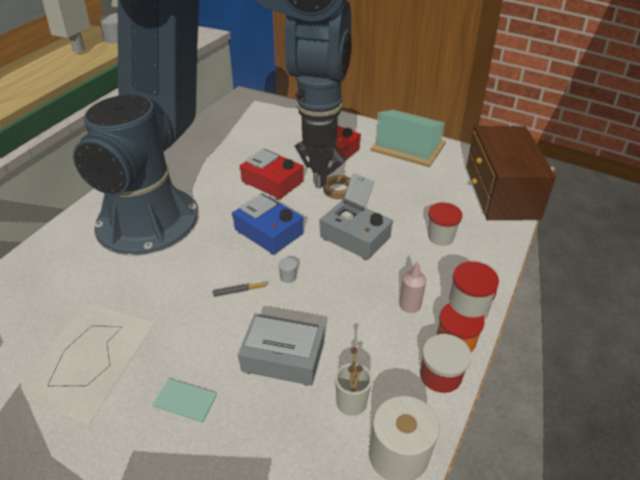

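The scene picture shows the small hatch open at (357,190), the wide hatch shut at (283,340) and the loose things at their old pixels. The wrist picture shows the button sunk in its recess at (319,92).

```bash
python3 -c "
from workcell import ctrl
print(ctrl.sign_off())"
```

```text
the job is handed in; nothing more can be done
None
```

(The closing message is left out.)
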